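# Issue one dowel from the lever dispenser

### The job

Get one dowel out of the dispenser: with the fingertips push its wooden catch tray in until it is fully home against the stop, then press the red lever pad right down so that the linked blue lid lifts, and hold it there until a dowel has rolled into the tray. Then let the lever up slowly under the fingers so that the sprung lid does not slam, and leave it shut. Grip and lift nothing, touch neither lid nor dowels, let out only one dowel, and leave the other things on the bench where they are.

Things in the scene. Friction and masses are not known exactly. Their poses are not given: they have to be found in the camera images.
- dispenser: dowel dispenser fixed to the bench, grey base plate 6 mm thick, plywood cheeks, blue lid. Origin on the bench top, on the centre line, under the home place of the tray's rear face; x points from tray to back (away from the robot, yaw within 0.25 rad), y left, z up. Base plate x -140 to 110, y +-58 mm; cheeks from x = -35 mm back, up to z = 110 mm; the open lid reaches z = 115 mm.
- tray: open wooden tray, 80 x 80 x 30 mm high, walls 5 mm, 0.17 to 0.35 kg, loose on the base plate between runners (2 to 4 mm play, tops at z = 18 mm). Origin: centre of its underside, z = 6 mm; axes as the dispenser's. Starts 25 to 47 mm short of home; home, its rear meets a rubber stop, origin at x = -40 mm (+-3) of the dispenser. Push its front wall, 40 mm before the origin, toward +x; 1 to 3 N.
- lever (a joint): lever angle, rad: 0 up (lid shut), 0.36 fully down at its stop (lid fully lifted). A spring and the lid return it: pressing takes 3 to 6 N at the pad; let go, it flies up and the lid slams. The dowel is let go at about 0.25 and is in the tray within about a second.
- lever_pad (a point): centre of the top of the red lever pad, 42 x 40 mm, right (-y) of the tray. Lever up: at x = -117, y = -88, z = 91 mm of the dispenser; it goes down 48 mm on an arc about a shaft along y at x = 15, z = 44 mm of the dispenser. Its top slopes about 0.2 rad down toward the back when up, toward the front when down.
- lid_edge (a point): middle of the upper front edge of the blue sheet-steel lid, which covers the front of the chute; its turned-down front edge is the gate. About 24 mm higher with the lid fully lifted than shut.
- lid: the blue lid, 62 x 84 mm, hinged at its rear about y; origin at the hinge. A push rod on the right joins it to the lever. Not to be touched.
- dowel_1: the front dowel, resting on the gate under the lid, the one that is to come out: beech dowel, 20 mm thick, 60 mm long, lying across the chute; origin at its centre, y along its length
- dowel_2: second in the queue; a catch on the lever holds it back while the lid is up, then it rolls forward to the gate: beech dowel, 20 mm thick, 60 mm long, lying across the chute; origin at its centre, y along its length
- dowel_3: third in the queue: beech dowel, 20 mm thick, 60 mm long, lying across the chute; origin at its centre, y along its length
- dowel_4: last in the queue: beech dowel, 20 mm thick, 60 mm long, lying across the chute; origin at its centre, y along its length
- glue_bottle: white glue bottle with orange cap, 65 x 72 x 199 mm, left of the dispenser; bystander, origin under its centre
- screwdriver_flat: flat screwdriver with red handle, 220 mm long, back left; bystander
- tape_1: roll of tape, 96 mm across, 25 mm high, back right; bystander
- marking_gauge: beech marking gauge, 210 x 65 x 71 mm, front left; bystander
Mind the look-alikes: they are no part of the job. Leave any grey look-alike of the tray alone.

How it is judged:
By the outcome, as a careful person would: the job done as asked, in the order asked, and still so for the second after the job is handed in, with the robot touching nothing.
It also fails if it takes over 45 s, if anything falls off the work surface, if the arm or the gripper's body presses on something with over 40 N, if the wrist force passes 120 N, or if a joint passes its speed limit or range.

### The arm

A 6-joint arm with a two-finger parallel gripper is mounted at the origin on the work surface; the furniture and walls round the work are solid. World frame = base frame: x ahead of the robot, y to its left, z up, the work surface at z = 0. Lengths are in m, angles in degrees, forces in N, time in s.
With the tool pointing down it reaches from about 0.375 to 0.925 m from the base axis. Payload 5.7 kg.
Tool frame: the origin (TCP) lies on the centre line of the jaws, within the pads' length; the fingertips stand 17 mm ahead of it and the grasp point (between the pads) lies 2 mm behind it; z points along the fingers, y is the line along which they close (so a half turn about z gives the same grasp; the last joint's range is limited). The gripper opens to 85 mm and grips with 20 to 120 N. Pads are 22 mm wide; open, the fingers measure 114 mm over their backs; the gripper's body (76 mm by 85 mm) begins 54 mm behind the grasp point. The pads swing forward as they close: fully open they stand 13 mm farther back than shut.
Start: joints at [-81.308, 20.558, 86.54, -0, 72.909, -6.595], TCP at [0.158, -0.579, 0.248] pointing down, gripper open.
Joint ranges: [-170.27, 170.27], [-57.76, 135], [12.27, 136.19], [-55.21, 235.2], [11.17, 155.16], [-170.74, 170.74]. Speed limits (degrees/s): [136.94, 136.94, 180, 180, 180, 180].

### API

Orientations are given as [roll, pitch, yaw] about the fixed x, y, z axes, in that order (R = Rz(yaw) Ry(pitch) Rx(roll)).
In Python, from rig import r gives the robot as it stands.
- The arm moves only by the tool drive_tool, never from a script. Its arguments are lists of equal length, an entry for each row: "xyz": the shift along the tool's x, y, z in units of 25 mm (1.0 is 25 mm), a list of three; "dr": the turn, a rotation vector about the tool's x, y, z in degrees, a list of three. In form: {"xyz": [[x, y, z], ...], "dr": [[rx, ry, rz], ...]}. A call has 1 to 20 rows; each row shifts and turns the commanded pose from where the row before left it, along the tool's axes as they then stand; what a row does not reach is not made up. A row lasts 1/12 s, in which the tool goes at most 41.7 mm and 7.16 degrees, less where a joint would pass 70% of its speed; a pose out of reach is approached as far as the arm can. A call is refused whole if a number of a shift passes 1 or a number of a turn 7.16, either way. A call with a gripper value outside its range is refused whole. "claw" is the closure in counts, from 0 (fully open) to 255 (shut), set as the call begins (left out, the last holds). The fingers move at their own pace and stop on an object; the grip force is fixed at half the most. Time passes only in rows, so rows that do not move let the fingers close. It gives the time, the measured TCP pose, the force, the opening and the grip force at its end, in the units of the state.
- r.observe(): the state, without advancing time (a new reading comes with each control period).
- r.snapshot(name): name is "scene" or "top" or "wrist"; returns the picture (384x512x3 uint8, red, green, blue); there is no depth.
- r.camera_info(name): a dict with "fov_y" (degrees; the focal length in pixels is half the picture's height over the tangent of half this angle, whatever the lens; pixels are square), "cx", "cy" (the principal point, pixels), "xyz" and "rotation" of the camera in the world. Camera axes: x right, y down, z forward; pixel columns grow to the right and rows downward; lengths in m; the calibration is good to about 2 mm. The wrist camera is an equidistant fisheye: a pixel r from the principal point sees the ray r / f radians off the axis. A picture is of the moment at which its call begins: read the wrist's pose just before it. camera_info takes no time and is no camera call; for the wrist camera it gives the pose at the moment of the call.
- r.hand_in(): hands the job in; it is judged then, once.
The state is a dict: "time": time; "joints": joint angles; "qd": joint speeds; "effort": joint torques, N m; "tool_pos": TCP position; "tcp_rot": TCP orientation; "wrist_force": force on the tool from outside, world axes, zero at the start; "wrist_torque": the same for the moment, N m; "opening": finger opening in m; "gripper_force": force on a finger pad.
Only numpy, scipy, OpenCV 4.12 (cv2) and the standard library are available. Lean on these libraries where they do the work, as an engineer would, in place of code of your own. Each camera call takes 0.05 s, during which the arm holds its last target. There are 200 camera calls.

## Working session

There is one attempt and no reset: what is moved stays moved. The work goes in short steps, Python scripts to look and compute and a tool call to move; the robot and the scene stay as the last step left them, time stands still between calls to the robot, and variables do not carry over. Pictures are saved under pics/ and viewed, at most 10 in all, crops included, and the job is handed in when it is done.

Besides the shell and the picture viewer there is one more tool, called as name(argument=value, ...), one argument or row to a line, values as JSON. drive_tool: Moves the arm, as the interface text tells. Its arguments: {"type":"object","properties":{"xyz":{"type":"array","items":{"type":"array","items":{"type":"number"}}},"dr":{"type":"array","items":{"type":"array","items":{"type":"number"}}},"claw":{"type":"number"}},"required":["xyz","dr"]}

```bash
ls; mkdir -p pics; python3 - <<'E'
from rig import r
import cv2
for n in ("scene","top"):
    im=r.snapshot(n); cv2.imwrite(f"pics/{n}0.png",im[:,:,::-1]); print(n,r.camera_info(n))
o=r.observe(); print(o)
a=cv2.imread("pics/scene0.png");b=cv2.imread("pics/top0.png")
cv2.imwrite("pics/s1.png",cv2.resize(a,(800,600)));cv2.imwrite("pics/t1.png",cv2.resize(b,(800,600)))
E
```

```text
pics
scene {'fov_y': 45.8330765633947, 'cx': 254.48944284107756, 'cy': 193.2169156847191, 'xyz': array([-0.01127273,  0.75644746,  0.9352963 ]), 'rotation': array([-130.95047102,    0.2608026 , -146.35545559])}
top {'fov_y': 50.206557255798415, 'cx': 251.030301713305, 'cy': 198.41084162508338, 'xyz': array([ 0.44869897, -0.05314623,  1.23991299]), 'rotation': array([-176.90332959,   -0.97926075,  -90.65473922])}
{'time': 0.1, 'joints': array([-8.13074639e+01,  2.05944775e+01,  8.65918582e+01,  3.14003799e-04,
        7.29089077e+01, -6.59605708e+00]), 'qd': array([-0.00635217, -0.12589802, -0.0907018 ,  0.02968881,  0.03560283,
       -0.01403421]), 'effort': array([ 2.72407351e-04, -5.28651381e+01, -2.79350513e+01, -4.88889127e-04,
        4.99446789e-03,  7.40840392e-06]), 'tool_pos': array([ 0.15810207, -0.57819752,  0.24753683]), 'tcp_rot': array([-1.79905422e+02, -1.12384838e-02,  1.52884914e+01]), 'wrist_force': array([ 0.11082347,  0.15183487, -0.56844124]), 'wrist_torque': array([ 0.00727176, -0.00546328,  0.03756979]), 'gripper_force': 0.0, 'opening': 0.0857966198473546}
```

View pics/s1.png

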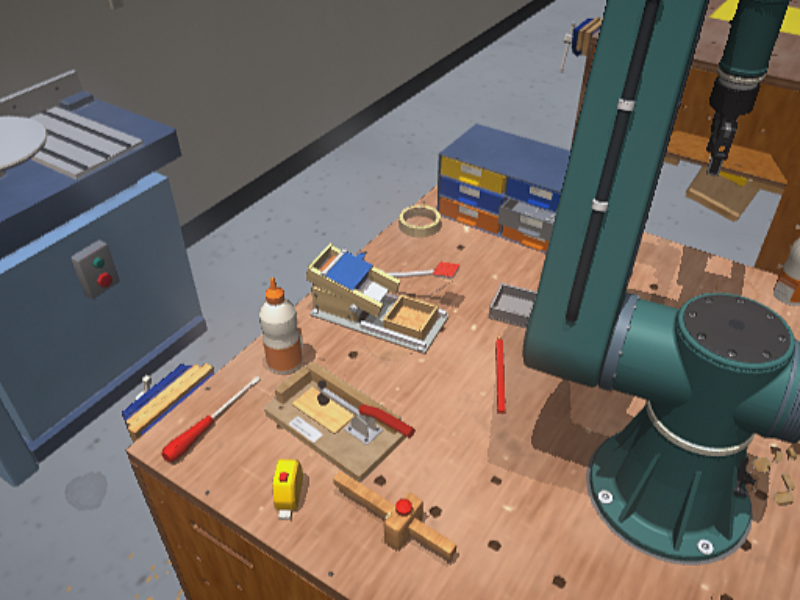

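View pics/t1.png

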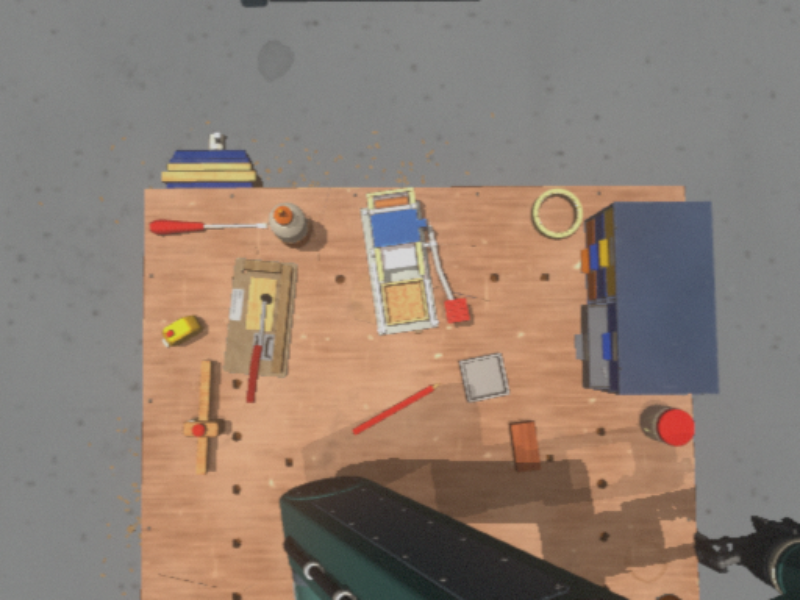

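The scene view shows the dispenser around (375,295) with the red pad at (446,269). The top view shows the tray at (405,303), the pad at (456,310), and a grey look-alike tray at (484,377). Next I'll measure these.

```bash
cat > h.py <<'E'
import numpy as np, cv2
from scipy.spatial.transform import Rotation as R
from rig import r
def ray(n,u,v,info=None):
    c=info or r.camera_info(n); f=192/np.tan(np.radians(c['fov_y']/2))
    x,y=(u-c['cx']),(v-c['cy'])
    if n=='wrist':
        q=np.hypot(x,y)+1e-9; a=q/f; d=np.array([x/q*np.sin(a),y/q*np.sin(a),np.cos(a)])
    else: d=np.array([x/f,y/f,1])
    return np.array(c['xyz']),R.from_euler('xyz',c['rotation'],degrees=True).apply(d)
def plane(n,u,v,z,info=None):
    o,d=ray(n,u,v,info); return o+d*(z-o[2])/d[2]
def tri(a,b):
    (o1,d1),(o2,d2)=a,b
    s=np.linalg.lstsq(np.c_[d1,-d2],o2-o1,rcond=None)[0]
    p,q=o1+s[0]*d1,o2+s[1]*d2; return (p+q)/2,np.linalg.norm(p-q)
def red(im): 
    h=cv2.cvtColor(im,cv2.COLOR_RGB2HSV); return ((h[...,0]<6)|(h[...,0]>174))&(h[...,1]>170)&(h[...,2]>110)
def cen(m,box):
    x0,y0,x1,y1=box; s=np.zeros(m.shape,np.uint8); s[y0:y1,x0:x1]=m[y0:y1,x0:x1]
    ys,xs=np.nonzero(s); return xs.mean(),ys.mean(),len(xs),xs.min(),xs.max(),ys.min(),ys.max(),s
E
python3 - <<'E'
from h import *
t=cv2.imread("pics/top0.png")[:,:,::-1];s=cv2.imread("pics/scene0.png")[:,:,::-1]
ct=cen(red(t),(275,180,315,215)); cs=cen(red(s),(270,160,300,185)); print(ct[:7],cs[:7])
print(tri(ray('top',*ct[:2]),ray('scene',*cs[:2])))
print(cv2.minAreaRect(cv2.findNonZero(ct[7])))
c=t[110:225,220:310,::-1]; c=cv2.resize(c,None,fx=5,fy=5,interpolation=cv2.INTER_CUBIC)
for i in range(0,90,10): cv2.putText(c,str(220+i),(i*5,10),0,.35,(0,0,0),1); cv2.line(c,(i*5,12),(i*5,20),(0,0,0),1)
for i in range(0,115,10): cv2.putText(c,str(110+i),(0,i*5+4),0,.35,(0,0,0),1); cv2.line(c,(25,i*5),(33,i*5),(0,0,0),1)
cv2.imwrite("pics/tc.png",c)
E
```

```text
(np.float64(292.20588235294116), np.float64(198.13529411764705), 170, np.int64(285), np.int64(299), np.int64(191), np.int64(205)) (np.float64(284.9805825242718), np.float64(171.81553398058253), 103, np.int64(277), np.int64(293), np.int64(168), np.int64(176))
(array([ 0.51129789, -0.18949843,  0.08571599]), np.float64(0.0018857340456054012))
((291.94232177734375, 198.21153259277344), (14.120361328125, 12.747549057006836), 78.69007110595703)
```

View pics/tc.png

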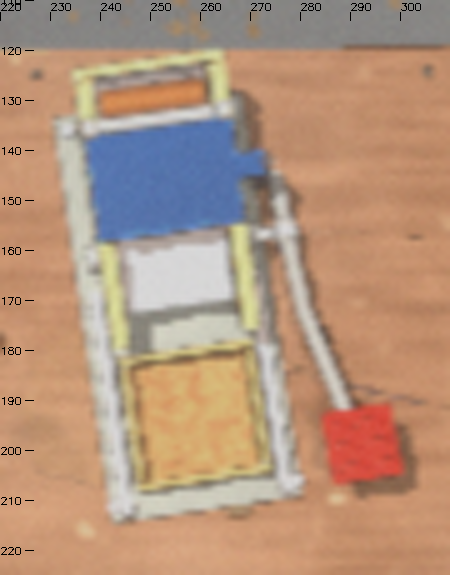

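The crop shows the plate's front corners at about (243,214) and (279.5,208.5) and its rear left corner at about (231.5,133). The tray rim corners are (247,208), (274,204.5), (270.5,178) and (244.5,181.5), and the pad is at (292,198).

```bash
python3 - <<'E'
from h import *
np.set_printoptions(precision=4,suppress=True)
FL,FR,RL=[plane('top',u,v,.006)[:2] for u,v in((243,214),(279.5,208.5),(231.5,133.5))]
print(FL,FR,RL,np.linalg.norm(FL-FR),np.linalg.norm(RL-FL))
T=[plane('top',u,v,.036)[:2] for u,v in((247,208),(274,204.5),(270.5,178),(244.5,181.5))]
print(T,[np.linalg.norm(T[i]-T[i-1]) for i in range(4)])
y1=np.arctan2(*(RL-FL)[::-1]); e=FL-FR; y2=np.arctan2(-e[0],e[1]); e=T[3]-T[0]+T[2]-T[1];y3=np.arctan2(e[1],e[0]);e=T[0]-T[1]+T[3]-T[2];y4=np.arctan2(-e[0],e[1]);print(y1,y2,y3,y4)
for yaw in (y1,np.mean([y1,y2,y3,y4])):
    ex=np.array([np.cos(yaw),np.sin(yaw)]);ey=np.array([-ex[1],ex[0]])
    O=(FL+FR)/2+.14*ex; pad=plane('top',292.2,198.1,.089)[:2]
    print('yaw',yaw,'O front',O,'pad->O',pad+.117*ex+.088*ey,'tray c in disp',[(ex@(np.mean(T,0)-o),ey@(np.mean(T,0)-o)) for o in (O,pad+.117*ex+.088*ey)], 'padxy',pad)
E
```

```text
[ 0.4685 -0.0503] [ 0.4839 -0.1605] [ 0.7134 -0.0179] 0.11126663906269714 0.24703068613383034
[array([ 0.4855, -0.0623]), array([ 0.4949, -0.1419]), array([ 0.5733, -0.1327]), array([ 0.5637, -0.0558])] [np.float64(0.07848951710281776), np.float64(0.08012108485808692), np.float64(0.07894331625251315), np.float64(0.07746827329794558)]
0.1315691017466329 0.1383638924016539 0.1001095404591156 0.12121786200393701
yaw 0.1315691017466329 O front [ 0.615 -0.087] pad->O [ 0.6148 -0.087 ] tray c in disp [(np.float64(-0.08630331191742877), np.float64(0.0002084009012354177)), (np.float64(-0.08619034553645014), np.float64(0.00012837227926994132))] padxy [ 0.5104 -0.1896]
yaw 0.12281509915283484 O front [ 0.6151 -0.0883] pad->O [ 0.6157 -0.0879] tray c in disp [(np.float64(-0.08630719368039272), np.float64(0.0006784478592527782)), (np.float64(-0.0869629921864743), np.float64(0.0003946998997514901))] padxy [ 0.5104 -0.1896]
```

drive_tool(
  xyz=[
    [0,0,0],
    [0,0,0],
    [0.4,-0.5,0],
    [0.8,-1,0],
    [0.8,-1,0],
    [0.8,-1,0],
    [0.8,-1,0],
    [0.8,-1,0],
    [0.8,-1,0],
    [0.8,-1,0],
    [0.8,-1,0],
    [0.8,-1,0],
    [0.8,-1,0],
    [0.8,-1,0],
    [0.8,-1,0],
    [0.8,-1,0],
    [0.8,-1,0],
    [0.8,-1,0],
    [0.8,-1,0],
    [0.4,-0.5,0],
  ],
  dr=[
    [0,0,4],
    [0,0,4],
    [0,0,0],
    [0,0,0],
    [0,0,0],
    [0,0,0],
    [0,0,0],
    [0,0,0],
    [0,0,0],
    [0,0,0],
    [0,0,0],
    [0,0,0],
    [0,0,0],
    [0,0,0],
    [0,0,0],
    [0,0,0],
    [0,0,0],
    [0,0,0],
    [0,0,0],
    [0,0,0],
  ],
  claw=255,
)

```text
time: 1.77
tool_pos: [0.442, -0.1104, 0.2482]
tcp_rot: [-179.9, -0.0, 7.5]
wrist_force: [0.3, -1.3, -0.3]
opening: -0.0003
gripper_force: 0.0
```

drive_tool(
  xyz=[
    [0,0,0.5],
    [0,0,1],
    [0,0,1],
    [0,0,1],
    [0,0,1],
    [0,0,1],
    [0,0,1],
    [0,0,0.8],
    [0,0,0.6],
    [0,0,0.4],
    [0,0,0],
    [0,0,0],
  ],
  dr=[
    [0,0,0],
    [0,0,0],
    [0,0,0],
    [0,0,0],
    [0,0,0],
    [0,0,0],
    [0,0,0],
    [0,0,0],
    [0,0,0],
    [0,0,0],
    [0,0,0],
    [0,0,0],
  ],
)

```text
time: 2.77
tool_pos: [0.4406, -0.1133, 0.0405]
tcp_rot: [-179.9, 0.1, 7.4]
wrist_force: [-0.6, -0.1, -0.5]
opening: -0.0003
gripper_force: 0.0
```

```bash
python3 - <<'E'
from h import *
a=r.snapshot("wrist")[:,:,::-1];b=r.snapshot("scene")[100:260,170:330,::-1]
a=cv2.resize(a,(512,384));b=cv2.resize(b,(384,384));cv2.imwrite("pics/w2.png",cv2.resize(np.hstack([a,b]),(800,343)))
E
```

```text
(no output)
```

View pics/w2.png

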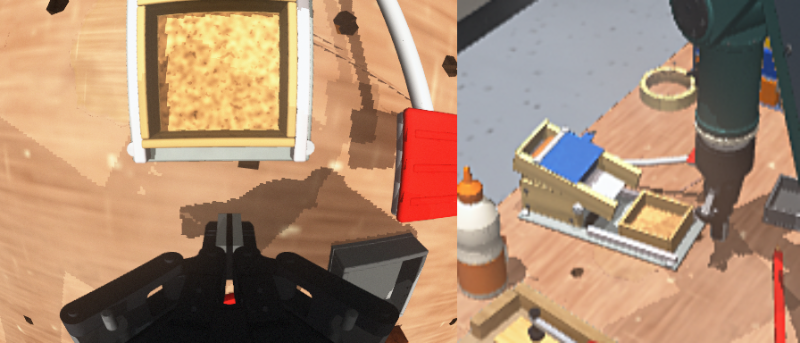

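The wrist view shows the tray centred at column 220 and the closed fingers at column 229, so they sit about 3 mm to the right. I'll approach with that corrected, then push gently.

drive_tool(
  xyz=[
    [0.4,-0.12,0],
    [0.4,0,0],
    [0.4,0,0],
    [0.2,0,0],
    [0.12,0,0],
    [0.12,0,0],
    [0.12,0,0],
    [0.12,0,0],
    [0.12,0,0],
    [0.12,0,0],
    [0.12,0,0],
    [0.12,0,0],
    [0.12,0,0],
    [0.12,0,0],
  ],
  dr=[
    [0,0,0],
    [0,0,0],
    [0,0,0],
    [0,0,0],
    [0,0,0],
    [0,0,0],
    [0,0,0],
    [0,0,0],
    [0,0,0],
    [0,0,0],
    [0,0,0],
    [0,0,0],
    [0,0,0],
    [0,0,0],
  ],
)

```text
time: 4.03
tool_pos: [0.506, -0.1028, 0.0407]
tcp_rot: [-180.0, -0.0, 7.3]
wrist_force: [-0.9, 0.0, -0.9]
opening: -0.0002
gripper_force: 0.6
```

drive_tool(
  xyz=[
    [0.12,0,0],
    [0.12,0,0],
    [0.12,0,0],
    [0.1,0,0],
    [0.06,0,0],
    [0.06,0,0],
    [0,0,0],
  ],
  dr=[
    [0,0,0],
    [0,0,0],
    [0,0,0],
    [0,0,0],
    [0,0,0],
    [0,0,0],
    [0,0,0],
  ],
)

```text
time: 4.62
tool_pos: [0.5203, -0.101, 0.0409]
tcp_rot: [-180.0, -0.0, 7.3]
wrist_force: [-0.7, 1.0, 0.3]
opening: 0.0001
gripper_force: 0.2
```

drive_tool(
  xyz=[
    [0.06,0,0],
    [0.06,0,0],
    [0.06,0,0],
    [0,0,0],
  ],
  dr=[
    [0,0,0],
    [0,0,0],
    [0,0,0],
    [0,0,0],
  ],
)

```text
time: 4.95
tool_pos: [0.5249, -0.1004, 0.0409]
tcp_rot: [180.0, -0.0, 7.3]
wrist_force: [-1.4, -0.5, 0.3]
opening: 0.0003
gripper_force: 0.7
```

drive_tool(
  xyz=[
    [0.04,0,0],
    [0.04,0,0],
    [0,0,0],
  ],
  dr=[
    [0,0,0],
    [0,0,0],
    [0,0,0],
  ],
)

```text
time: 5.2
tool_pos: [0.5263, -0.1001, 0.0408]
tcp_rot: [-180.0, 0.0, 7.3]
wrist_force: [-3.1, -0.1, 1.8]
opening: 0.0
gripper_force: 1.5
```

drive_tool(
  xyz=[
    [0.04,0,0],
    [0.04,0,0],
    [0,0,0],
  ],
  dr=[
    [0,0,0],
    [0,0,0],
    [0,0,0],
  ],
)

```text
time: 5.45
tool_pos: [0.5264, -0.0998, 0.0407]
tcp_rot: [-180.0, 0.2, 7.3]
wrist_force: [-7.7, -2.8, 5.0]
opening: 0.0
gripper_force: 3.9
```

drive_tool(
  xyz=[
    [0.04,0,0],
    [0.04,0,0],
    [0,0,0],
  ],
  dr=[
    [0,0,0],
    [0,0,0],
    [0,0,0],
  ],
)

```text
time: 5.7
tool_pos: [0.5264, -0.0997, 0.0405]
tcp_rot: [-179.9, 0.4, 7.3]
wrist_force: [-12.3, -4.7, 9.7]
opening: -0.0002
gripper_force: 6.3
```

The force climbs to 12 N with no further motion, so the tray is home. I'll back off, rise and go over the pad.

drive_tool(
  xyz=[
    [-0.1,0,0],
    [-0.2,0,0],
    [-0.4,0,0],
    [-0.4,0,0],
    [0,0,-0.5],
    [0,0,-1],
    [0,0,-1],
    [0,0,-1],
    [0,0,-1],
    [0,0,-0.5],
    [0,0.5,0],
    [0,1,0],
    [-0.1,1,0],
    [-0.1,0.7,0],
    [0,0.3,0],
    [0,0,0],
    [0,0,0],
  ],
  dr=[
    [0,0,0],
    [0,0,0],
    [0,0,0],
    [0,0,0],
    [0,0,0],
    [0,0,0],
    [0,0,0],
    [0,0,0],
    [0,0,0],
    [0,0,0],
    [0,0,0],
    [0,0,0],
    [0,0,0],
    [0,0,0],
    [0,0,0],
    [0,0,0],
    [0,0,0],
  ],
)

```text
time: 7.12
tool_pos: [0.5085, -0.1905, 0.1649]
tcp_rot: [-179.9, 0.1, 7.2]
wrist_force: [0.4, 0.1, -1.2]
opening: -0.0003
gripper_force: 0.0
```

```bash
python3 - <<'E'
from h import *
a=r.snapshot("wrist")[:,:,::-1];b=r.snapshot("scene")[120:240,190:310,::-1]
a=cv2.resize(a,(512,384));b=cv2.resize(b,(384,384));cv2.imwrite("pics/w3.png",cv2.resize(np.hstack([a,b]),(800,343)))
E
```

```text
(no output)
```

View pics/w3.png

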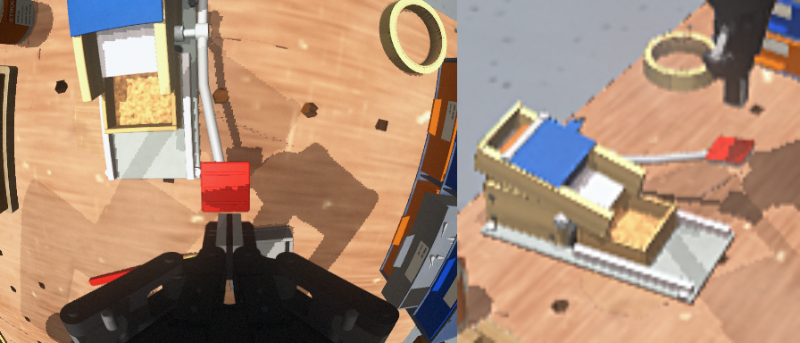

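The tray is home under the chute spout, and the fingers line up with the pad (column 229 against 225). Now I descend to contact.

drive_tool(
  xyz=[
    [0.1,0,0.4],
    [0,0,0.5],
    [0,0,0.4],
    [0,0,0.2],
    [0,0,0.15],
    [0,0,0.12],
    [0,0,0.12],
    [0,0,0.12],
    [0,0,0.12],
    [0,0,0.12],
    [0,0,0],
  ],
  dr=[
    [0,0,0],
    [0,0,0],
    [0,0,0],
    [0,0,0],
    [0,0,0],
    [0,0,0],
    [0,0,0],
    [0,0,0],
    [0,0,0],
    [0,0,0],
    [0,0,0],
  ],
)

```text
time: 8.13
tool_pos: [0.5119, -0.1904, 0.1094]
tcp_rot: [180.0, -0.0, 7.3]
wrist_force: [-0.6, 0.1, 3.7]
opening: 0.0002
gripper_force: 1.3
```

drive_tool(
  xyz=[
    [-0.04,0,0.12],
    [-0.04,0,0.12],
    [-0.03,0,0.12],
    [-0.03,0,0.12],
    [-0.03,0,0.12],
    [-0.03,0,0.12],
    [-0.02,0,0.12],
    [-0.02,0,0.12],
    [-0.02,0,0.12],
    [-0.01,0,0.12],
    [-0.01,0,0.12],
    [-0.01,0,0.12],
    [0,0,0.12],
    [0,0,0.12],
    [0,0,0.08],
    [0,0,0.04],
    [0,0,0],
  ],
  dr=[
    [0,0,0],
    [0,0,0],
    [0,0,0],
    [0,0,0],
    [0,0,0],
    [0,0,0],
    [0,0,0],
    [0,0,0],
    [0,0,0],
    [0,0,0],
    [0,0,0],
    [0,0,0],
    [0,0,0],
    [0,0,0],
    [0,0,0],
    [0,0,0],
    [0,0,0],
  ],
)

```text
time: 9.55
tool_pos: [0.5041, -0.191, 0.0642]
tcp_rot: [-180.0, 0.1, 7.3]
wrist_force: [-3.7, -3.7, 4.9]
opening: 0.0002
gripper_force: 2.6
```

drive_tool(
  xyz=[
    [0,0,0.06],
    [0,0,0.06],
    [0,0,0],
  ],
  dr=[
    [0,0,0],
    [0,0,0],
    [0,0,0],
  ],
)

```text
time: 9.8
tool_pos: [0.5041, -0.191, 0.0613]
tcp_rot: [-180.0, 0.0, 7.3]
wrist_force: [-4.3, -2.4, 4.1]
opening: 0.0002
gripper_force: 2.7
```

drive_tool(
  xyz=[
    [0,0,0.08],
    [0,0,0.08],
    [0,0,0],
  ],
  dr=[
    [0,0,0],
    [0,0,0],
    [0,0,0],
  ],
)

```text
time: 10.05
tool_pos: [0.5042, -0.1911, 0.059]
tcp_rot: [-180.0, 0.0, 7.3]
wrist_force: [-9.4, -1.3, 24.0]
opening: -0.0002
gripper_force: 12.6
```

```bash
python3 - <<'E'
from h import *
a=r.snapshot("wrist")[:,:,::-1];b=r.snapshot("scene")[120:240,190:310,::-1]
a=cv2.resize(a,(512,384));b=cv2.resize(b,(384,384));cv2.imwrite("pics/w4.png",cv2.resize(np.hstack([a,b]),(800,343)))
print(r.observe()['wrist_force'])
E
```

```text
[-8.77316277 -0.27206035 21.23830104]
```

View pics/w4.png

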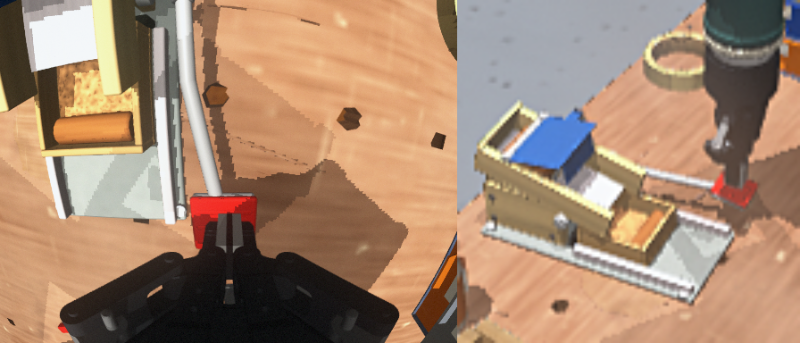

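The lever is at its stop (24 N) with the lid up, and the dowel lies in the tray at (93,130). I'll hold briefly, then let the lever up slowly.

drive_tool(
  xyz=[
    [0,0,0],
    [0,0,0],
    [0,0,0],
    [0,0,0],
    [0,0,-0.05],
    [0,0,-0.05],
    [0,0,-0.05],
    [0,0,-0.05],
    [0,0,-0.05],
    [0,0,-0.05],
    [0,0,-0.05],
    [0,0,-0.05],
    [0.01,0,-0.05],
    [0.01,0,-0.05],
    [0.01,0,-0.05],
    [0.01,0,-0.05],
    [0.01,0,-0.05],
    [0.01,0,-0.05],
    [0.01,0,-0.05],
    [0.01,0,-0.05],
  ],
  dr=[
    [0,0,0],
    [0,0,0],
    [0,0,0],
    [0,0,0],
    [0,0,0],
    [0,0,0],
    [0,0,0],
    [0,0,0],
    [0,0,0],
    [0,0,0],
    [0,0,0],
    [0,0,0],
    [0,0,0],
    [0,0,0],
    [0,0,0],
    [0,0,0],
    [0,0,0],
    [0,0,0],
    [0,0,0],
    [0,0,0],
  ],
)

```text
time: 11.82
tool_pos: [0.5065, -0.1907, 0.0776]
tcp_rot: [-180.0, 0.0, 7.3]
wrist_force: [-4.0, 0.2, 4.0]
opening: 0.0003
gripper_force: 2.4
```

drive_tool(
  xyz=[
    [0.01,0,-0.05],
    [0.01,0,-0.05],
    [0.01,0,-0.05],
    [0.01,0,-0.05],
    [0.01,0,-0.05],
    [0.01,0,-0.05],
    [0.01,0,-0.05],
    [0.01,0,-0.05],
    [0.01,0,-0.05],
    [0.01,0,-0.05],
    [0.01,0,-0.05],
    [0.02,0,-0.05],
    [0.02,0,-0.05],
    [0.02,0,-0.05],
    [0.02,0,-0.05],
    [0.02,0,-0.05],
    [0.02,0,-0.05],
    [0.02,0,-0.05],
    [0.02,0,-0.05],
    [0.02,0,-0.05],
  ],
  dr=[
    [0,0,0],
    [0,0,0],
    [0,0,0],
    [0,0,0],
    [0,0,0],
    [0,0,0],
    [0,0,0],
    [0,0,0],
    [0,0,0],
    [0,0,0],
    [0,0,0],
    [0,0,0],
    [0,0,0],
    [0,0,0],
    [0,0,0],
    [0,0,0],
    [0,0,0],
    [0,0,0],
    [0,0,0],
    [0,0,0],
  ],
)

```text
time: 13.48
tool_pos: [0.514, -0.1902, 0.1028]
tcp_rot: [180.0, -0.0, 7.3]
wrist_force: [-2.7, -1.5, 3.8]
opening: 0.0002
gripper_force: 1.8
```

drive_tool(
  xyz=[
    [0.02,0,-0.04],
    [0.02,0,-0.04],
    [0.02,0,-0.04],
    [0.01,0,-0.04],
    [0.01,0,-0.04],
    [0.01,0,-0.04],
    [0,0,-0.04],
    [0,0,-0.04],
  ],
  dr=[
    [0,0,0],
    [0,0,0],
    [0,0,0],
    [0,0,0],
    [0,0,0],
    [0,0,0],
    [0,0,0],
    [0,0,0],
  ],
)

```text
time: 14.15
tool_pos: [0.5161, -0.1896, 0.1104]
tcp_rot: [-180.0, -0.0, 7.3]
wrist_force: [-0.7, 0.3, -0.1]
opening: 0.0002
gripper_force: 0.0
```

Contact is lost at the top of the stroke. I'll rise clear and check.

drive_tool(
  xyz=[
    [0,0,-0.05],
    [0,0,-0.1],
    [0,0,-0.3],
    [0,0,-0.8],
    [0,0,-1],
    [0,0,-0.5],
    [0,0,0],
    [0,0,0],
  ],
  dr=[
    [0,0,0],
    [0,0,0],
    [0,0,0],
    [0,0,0],
    [0,0,0],
    [0,0,0],
    [0,0,0],
    [0,0,0],
  ],
)

```text
time: 14.82
tool_pos: [0.5165, -0.19, 0.1803]
tcp_rot: [179.9, -0.1, 7.3]
wrist_force: [0.7, 0.6, -0.2]
opening: -0.0004
gripper_force: 0.0
```

```bash
python3 - <<'E'
from h import *
a=r.snapshot("wrist")[:,:,::-1];s=r.snapshot("scene");b=s[120:240,190:310,::-1]
a=cv2.resize(a,(512,384));b=cv2.resize(b,(384,384));cv2.imwrite("pics/w5.png",cv2.resize(np.hstack([a,b]),(800,343)))
s0=cv2.imread("pics/scene0.png")[:,:,::-1]
for i in (s0,s):
    h=cv2.cvtColor(i,cv2.COLOR_RGB2HSV);m=(abs(h[...,0].astype(int)-110)<10)&(h[...,1]>140); print(cen(m,(190,150,260,200))[:7], cen(red(i),(270,160,300,185))[:7])
E
```

```text
(np.float64(223.21212121212122), np.float64(172.4520202020202), 396, np.int64(209), np.int64(237), np.int64(161), np.int64(184)) (np.float64(284.9805825242718), np.float64(171.81553398058253), 103, np.int64(277), np.int64(293), np.int64(168), np.int64(176))
(np.float64(223.25634517766497), np.float64(172.4720812182741), 394, np.int64(209), np.int64(237), np.int64(161), np.int64(184)) (np.float64(283.9122807017544), np.float64(172.0701754385965), 57, np.int64(277), np.int64(293), np.int64(168), np.int64(175))
```

View pics/w5.png

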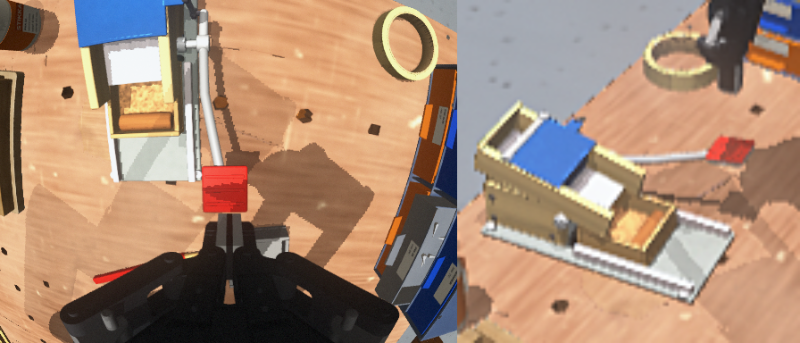

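The lid mask is back at its starting pixels, so the lid is shut. One dowel lies in the tray at (147,122), the tray is home, and the lever is up and free.

```bash
python3 -c "
from rig import r
print(r.hand_in())"
```

```text
the job is handed in; nothing more can be done
None
```

The job is handed in at about 15 s: the tray was pushed home, one dowel rolled into it, the lever was let up slowly and the lid is shut, with the robot touching nothing.

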